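# Complete the tube rows, then hold the dosing head over the short row

### The job

Two washed sample tubes, one short and one long, are still in the small wash block: put each fully down into the free hole of the rack row that has tubes of its length, and only then take the three-nozzle dosing head by its handle, lift it out of its stand and carry it over the tops of the bottles to the rack. Hold it upright above the row of short tubes, one nozzle centred over each mouth and about a centimetre above it, so that the hose can be pushed on; finish while holding it there, still and touching nothing else. The head must never touch a tube (a touched nozzle is contaminated), and the bottles, the beaker and the other tubes stay where they are.

Things in the scene. Friction and masses are not known exactly. Their poses are not given: they have to be found in the camera images.
- rack: Silver tube block, fixed, foot plate 110 x 132 mm, top face 55 mm above the bench. Origin: centre of the underside. Two rows of three holes along its y (y = -36, 0, +36 mm): the row at x = -27 mm holds short tubes, the row at x = +27 mm long ones, one hole of each row free. Holes 17.7 mm wide, chamfered, floor 15 mm above the bench.
- short_row_free (a point): Centre of the mouth of the free hole in the short row, at rack x = -27, y = +36 mm, on the top face.
- long_row_free (a point): Centre of the mouth of the free hole in the long row, at rack x = +27, y = -36 mm, on the top face.
- wash_block: Small silver block with two holes (at y = -30 and +30 mm) of the same kind, depth and floor height as the rack's; 56 x 126 mm over its foot plate, 55 mm high, fixed. The two stray tubes stand in it, the long one in either hole. Origin: centre of the underside.
- stray_short: White plastic sample tube standing in the wash block, 16 mm wide (17 mm at the top 4 mm), 80 mm long, flat foot tapered over its lowest 4 mm. Origin: centre of its foot; z along the tube to its open mouth. Standing in a hole, its mouth is 95 mm above the bench. Loose, 20 g.
- stray_long: The same but 100 mm long, flat foot tapered over its lowest 4 mm. Origin: centre of its foot; z along the tube to its open mouth. Standing in a hole, its mouth is 115 mm above the bench. Loose, 20 g.
- short_tube_mid: 80 mm tube in the middle hole of the short row, loose in its hole. Origin: centre of its foot.
- short_tube_end: 80 mm tube in the end hole (y = -36 mm) of the short row, loose in its hole. Origin: centre of its foot.
- long_tube_mid: 100 mm tube in the middle hole of the long row, loose in its hole. Origin: centre of its foot.
- long_tube_end: 100 mm tube in the end hole (y = +36 mm) of the long row, loose in its hole. Origin: centre of its foot.
- short_tube_mid_mouth (a point): Centre of that tube's mouth, 12.8 mm wide inside.
- short_tube_end_mouth (a point): Centre of that tube's mouth.
- stray_short_mouth (a point): Centre of the short stray tube's mouth.
- dosing_head: Loose steel head, 160 g, parked upright in the stand, lifts straight out. Origin: tip of middle nozzle, parked 22 mm above the bench. Nozzles point down at y = -36, 0, 36 mm from a bar 14 x 112 x 14 mm along y, underside 28 mm above the origin; hose barb to y = +76 mm. Flat-sided black handle over the middle, 46 to 92 mm above the origin: 22 mm thick along x (grip so), 38 mm along y.
- nozzle_a (a point): Tip of the nozzle at y = -36 mm of the head (3.6 mm wide).
- nozzle_b (a point): Tip of the middle nozzle.
- nozzle_c (a point): Tip of the nozzle at y = +36 mm, on the side of the hose barb.
- stand: Parking stand of the dosing head, fixed: foot 74 x 124 mm, two posts at y = -50 and +50 mm, 8 mm thick along y and 34 mm wide along x, each with an open notch 18 mm wide whose floor is 50 mm and whose cheeks end 59 mm above the bench. Origin: centre of the underside.
- red_bottle: White reagent bottle with a red cap, 60 mm wide, 120 mm high, standing loose in the way between stand and rack. Origin: centre of the underside.
- yellow_bottle: White reagent bottle with a yellow cap, 50 mm wide, 96 mm high, likewise loose in the way. Origin: centre of the underside.
- beaker: Clear beaker, 59 mm wide, 70 mm high, loose, behind the bottles. Origin: centre of the underside.
Mind the look-alikes: they are no part of the job. Leave any orange look-alike of the stand alone.

How it is judged:
On the way, in this order (a step that is already met when the one before it is completed fails the run):
1. both stray tubes stand fully down and let go in the free holes of their own rows, the dosing head still in its stand (horizontal distance between stray_short and short_row_free below 0.004 m and height (world z) of each of stray_short, stray_long below 0.019 m and angle between each of stray_short, stray_long's own z axis and vertical below 0.07 rad and horizontal distance between stray_long and long_row_free below 0.004 m and contact force between the fingers and stray_short below 0.05 N and contact force between the fingers and stray_long below 0.05 N and distance of dosing_head from where it was at the start of the episode below 0.012 m), for 0.2 s.
2. the dosing head has been lifted until its nozzle tips are above the tops of the bottles (height (world z) of each of nozzle_a, nozzle_b, nozzle_c above 0.122 m and contact force between the fingers and dosing_head above 1 N), for 0.1 s.
At the end, for the whole second after the job is handed in: All six tubes fully down and upright, each in a row of its own length, the strays let go; the head held by the fingers (over 1 N), still, upright to 0.06 rad, each nozzle within 4.5 mm sideways of a short tube's mouth centre and 3 to 20 mm above it, touching nothing else (horizontal distance between stray_short and short_row_free below 0.004 m and height (world z) of each of stray_short, stray_long, short_tube_mid, short_tube_end, long_tube_mid, long_tube_end below 0.019 m and angle between each of stray_short, stray_long, short_tube_mid, short_tube_end, long_tube_mid, long_tube_end's own z axis and vertical below 0.07 rad and horizontal distance between stray_long and long_row_free below 0.004 m and contact force between each of the fingers, dosing_head and stray_short below 0.05 N and contact force between each of the fingers, dosing_head and stray_long below 0.05 N and horizontal distance between nozzle_b and short_tube_mid_mouth below 0.0045 m and z of nozzle_b in the frame of short_tube_mid_mouth between 0.003 and 0.02 m and (((horizontal distance between nozzle_a and short_tube_end_mouth below 0.0045 m and z of nozzle_a in the frame of short_tube_end_mouth between 0.003 and 0.02 m) and (horizontal distance between nozzle_c and stray_short_mouth below 0.0045 m and z of nozzle_c in the frame of stray_short_mouth between 0.003 and 0.02 m)) or ((horizontal distance between nozzle_c and short_tube_end_mouth below 0.0045 m and z of nozzle_c in the frame of short_tube_end_mouth between 0.003 and 0.02 m) and (horizontal distance between nozzle_a and stray_short_mouth below 0.0045 m and z of nozzle_a in the frame of stray_short_mouth between 0.003 and 0.02 m))) and angle between dosing_head's own z axis and vertical below 0.06 rad and contact force between the fingers and dosing_head above 1 N and linear speed of dosing_head below 0.02 m/s and contact force between dosing_head and short_tube_mid below 0.05 N and contact force between dosing_head and short_tube_end below 0.05 N and contact force between dosing_head and long_tube_mid below 0.05 N and contact force between dosing_head and long_tube_end below 0.05 N and contact force between dosing_head and rack below 0.05 N and contact force between dosing_head and stand below 0.05 N and contact force between dosing_head and wash_block below 0.05 N and contact force between dosing_head and red_bottle below 0.05 N and contact force between dosing_head and yellow_bottle below 0.05 N and contact force between dosing_head and beaker below 0.05 N); the arm keeps its last pose, push and grip.
It fails at once if the dosing head touches a tube (contact force between dosing_head and short_tube_mid above 0.3 N or contact force between dosing_head and short_tube_end above 0.3 N or contact force between dosing_head and long_tube_mid above 0.3 N or contact force between dosing_head and long_tube_end above 0.3 N or contact force between dosing_head and stray_short above 0.3 N or contact force between dosing_head and stray_long above 0.3 N).
It fails at once if the dosing head bumps a bottle or the beaker (contact force between dosing_head and red_bottle above 0.5 N or contact force between dosing_head and yellow_bottle above 0.5 N or contact force between dosing_head and beaker above 0.5 N).
It fails at once if a bottle or the beaker is shifted (distance of any of red_bottle, yellow_bottle, beaker from where it was at the start of the episode above 0.015 m).
It fails at once if a tube that was already in the rack is pulled out (distance of any of short_tube_mid, short_tube_end, long_tube_mid, long_tube_end from where it was at the start of the episode above 0.012 m).
It also fails if it takes over 67 s, if anything falls off the work surface, if the arm or the gripper's body presses on something with over 40 N, if the wrist force passes 120 N, or if a joint passes its speed limit or range.

### The arm

A 6-joint arm with a two-finger parallel gripper is mounted at the origin on a cart in front of the work surface, level with it; the furniture and walls round the work are solid. World frame = base frame: x ahead of the robot, y to its left, z up, the work surface at z = 0. Lengths are in m, angles in rad, forces in N, time in s.
With the tool pointing down it reaches from about 0.35 to 0.95 m from the base axis. Payload 17.4 kg.
Tool frame: the origin (TCP) lies midway between the tips of the shut fingers; the grasp point (between the pads) lies 19 mm behind it (robot.hold_point_z is the distance from the TCP to the grasp point, in m); z points along the fingers, y is the line along which they close (so a half turn about z gives the same grasp; the last joint's range is limited). The gripper opens to 93 mm and grips with 3 to 60 N. Pads are 15 mm wide; open, the fingers measure 128 mm over their backs; the gripper's body (75 mm by 188 mm) begins 65 mm behind the grasp point.
Start: joints at [1.131, 0.116, 1.442, -0, 1.584, -0.038], TCP at [0.264, 0.621, 0.219] pointing down, gripper open.
Joint ranges: [-2.83, 2.83], [-0.83, 2.19], [0.07, 2.5], [-1.14, 4.28], [0.01, 3], [-2.97, 2.97]. Speed limits (rad/s): [1.89, 1.89, 2.22, 3.14, 3.14, 3.14].

### API

Orientations are given as a 3x3 rotation matrix whose columns are the frame's x, y, z axes.
In Python, from station import robot, jaws, ik, cams, job, read_time, read_qpos, read_joint_velocities, read_tau, read_tool_pos, read_orientation, read_wrist_force, read_ft_torque, read_finger_gap, read_grasp_force gives the robot as it stands. Calls block until the motion is done:
- robot.movep(position, orientation): joint-space move of the TCP to a pose.
- robot.move_l(position, frame=None, vel=0.15): straight line of the TCP; frame=None keeps the orientation; vel is the mean speed in m/s.
- robot.move_j(angles): joint-space move.
- jaws.gripper_to(opening, effort=None): finger opening in m; effort is the grip in N (None keeps the last); returns when the fingers have stopped.
- robot.pause(seconds).
- ik(position, orientation): joint angles nearest the present ones, or None.
- cams.read_camera(name): name is "side" or "top"; returns the picture (420x560x3 uint8, red, green, blue); there is no depth.
- cams.calibration(name): a dict with "fx", "fy", "cx", "cy" (pixels), "pose" (4x4, takes a point from camera to world coordinates). Camera axes: x right, y up, looking along -z (the intrinsics and any distortion apply to the point x, -y, -z); pixel columns grow to the right and rows downward; lengths in m; the calibration is good to about 2 mm. A picture is of the moment at which its call begins. calibration takes no time and is no camera call.
A pose or a line that the arm cannot do raises robot.MotionError and nothing moves.
- job.job_done(): hands the job in; it is judged then, once.
Trained networks look in the newest picture that a camera, given by its name, has taken for a name from the list of things; names that differ only in an ending like _2 or _b are one class to them, and where a whole thing is asked for, a point or a joint stands for the part that bears it (a point fixed in the world has none). Each returns a list of dicts, best first, with "score" (0 to 1); they miss things now and then, are a little off and sometimes report something else, mostly with a low value. They report only what shows in the picture. A call takes as long as a camera call. They do not tell look-alikes from the thing itself.
- cams.boxes_of(camera, query): "rect" ([left, top, width, height] in pixels, round what is visible of it).
Readings, each from a call of its own:
- read_time(): time.
- read_qpos(): joint angles.
- read_joint_velocities(): joint speeds.
- read_tau(): joint torques, N m.
- read_tool_pos(): TCP position.
- read_orientation(): TCP orientation.
- read_wrist_force(): force on the tool from outside, world axes, zero at the start.
- read_ft_torque(): the same for the moment, N m.
- read_finger_gap(): finger opening in m.
- read_grasp_force(): force on a finger pad.
Only numpy, scipy, OpenCV 4.12 (cv2) and the standard library are available. Lean on these libraries where they do the work, as an engineer would, in place of code of your own. Each camera call takes 0.05 s, during which the arm holds its last target. There are 200 camera calls.

## Working session

There is one attempt and no reset: what is moved stays moved. The work goes in short steps, each a Python script; the robot and the scene stay as the last script left them, time stands still between calls to the robot, and variables do not carry over. Pictures are saved under pics/ and viewed, at most 10 in all, crops included, and the job is handed in when it is done.

```bash
ls; mkdir -p pics; python3 - <<'E'
from station import *
import cv2,numpy as np
for n in ("side","top"):
    im=cams.read_camera(n); cv2.imwrite(f"pics/{n}0.png",im[:,:,::-1]); np.save(f"{n}0.npy",im)
    c=cams.calibration(n); print(n,{k:(np.round(v,4).tolist() if k=='pose' else v) for k,v in c.items()})
    for q in ["rack","wash_block","stray_short","stray_long","dosing_head","stand","red_bottle","yellow_bottle","beaker"]:
        print(q,[(round(b["score"],2),np.round(b["rect"]).astype(int).tolist()) for b in cams.boxes_of(n,q)][:8])
print(read_time(),robot.hold_point_z)
E
```

```text
pics
side {'fx': 485.45255706068036, 'fy': 485.45255706068036, 'cx': 284.00621539077764, 'cy': 203.0552159772226, 'pose': [[0.9597, 0.1768, -0.2186, 0.3143], [-0.2807, 0.6455, -0.7103, -0.8199], [0.0155, 0.743, 0.6691, 0.8592], [0.0, 0.0, 0.0, 1.0]]}
rack [(0.35, [228, 162, 35, 44]), (0.33, [243, 227, 12, 26])]
wash_block [(0.62, [235, 222, 30, 54]), (0.32, [294, 310, 10, 18])]
stray_short [(0.62, [266, 281, 72, 74]), (0.47, [243, 219, 9, 12])]
stray_long [(0.48, [245, 230, 10, 23]), (0.4, [235, 154, 14, 32])]
dosing_head [(0.84, [236, 152, 13, 32])]
stand [(0.79, [228, 161, 35, 44]), (0.69, [220, 122, 34, 35]), (0.58, [296, 308, 7, 19])]
red_bottle [(0.9, [299, 206, 30, 48]), (0.6, [235, 151, 18, 35])]
yellow_bottle [(0.59, [298, 192, 21, 36])]
beaker [(0.57, [348, 218, 25, 37])]
top {'fx': 384.0892896791242, 'fy': 384.0892896791242, 'cx': 275.2188028033274, 'cy': 206.156593846462, 'pose': [[-0.0051, 0.9815, -0.1912, 0.3824], [-0.9999, -0.0022, 0.0151, 0.0329], [0.0144, 0.1913, 0.9814, 1.0842], [0.0, 0.0, 0.0, 1.0]]}
rack [(0.71, [351, 210, 53, 46]), (0.61, [187, 228, 52, 10])]
wash_block [(0.79, [286, 241, 44, 20])]
stray_short [(0.39, [292, 248, 7, 5])]
stray_long [(0.54, [319, 248, 6, 5])]
dosing_head [(0.62, [185, 227, 48, 13]), (0.5, [293, 245, 8, 8])]
stand [(0.84, [197, 223, 43, 30]), (0.77, [120, 207, 51, 39])]
red_bottle [(0.36, [319, 248, 8, 9]), (0.19, [282, 243, 49, 23])]
yellow_bottle [(0.68, [273, 181, 17, 19])]
beaker [(0.65, [307, 149, 21, 23])]
1.0 0.0188
```

```bash
python3 - <<'E'
import cv2
a=cv2.imread("pics/top0.png")[130:280,90:430]; cv2.imwrite("pics/topc.png",cv2.resize(a,(800,353),interpolation=cv2.INTER_CUBIC))
a=cv2.imread("pics/side0.png")[110:370,190:400]; cv2.imwrite("pics/sidec.png",cv2.resize(a,(484,600),interpolation=cv2.INTER_CUBIC))
E
```

```text
(no output)
```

View pics/topc.png

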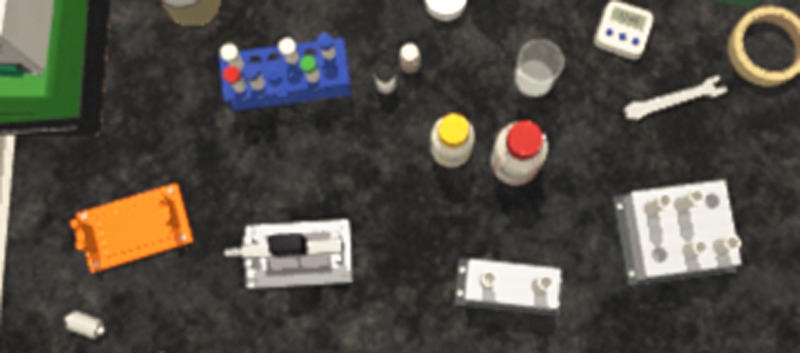

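View pics/sidec.png

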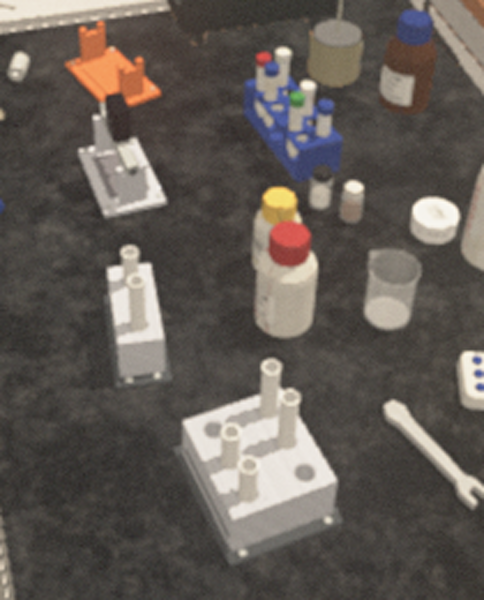

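View pics/side0.png

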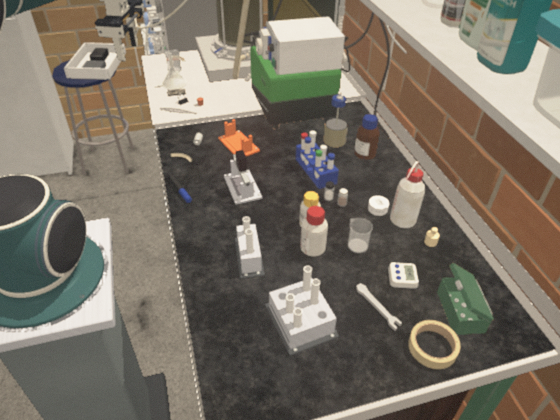

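```bash
cat > mont.py <<'E'
import cv2,numpy as np
def crop(im,x,y,w,h,s):
    a=cv2.resize(im[y:y+h,x:x+w],(w*s,h*s),interpolation=cv2.INTER_CUBIC)
    for i in range(0,w,5): 
        cv2.line(a,(i*s+s//2,0),(i*s+s//2,5),(0,255,255),1)
        if i%10==0: cv2.putText(a,str(x+i),(i*s-6,16),0,.33,(0,255,255),1); a[::3,i*s+s//2]=(a[::3,i*s+s//2]*.6+[0,100,100]).astype('u1')
    for j in range(0,h,5):
        cv2.line(a,(0,j*s+s//2),(5,j*s+s//2),(0,255,255),1)
        if j%10==0: cv2.putText(a,str(y+j),(6,j*s+s//2+4),0,.33,(0,255,255),1); a[j*s+s//2,::3]=(a[j*s+s//2,::3]*.6+[0,100,100]).astype('u1')
    return a
def put(c,a,x,y): c[y:y+a.shape[0],x:x+a.shape[1]]=a
E
python3 - <<'E'
from mont import *
t=cv2.imread("pics/top0.png"); s=cv2.imread("pics/side0.png")
c=np.zeros((600,800,3),'u1')
put(c,crop(t,348,203,60,52,7),0,0); put(c,crop(t,282,238,52,26,7),425,0); put(c,crop(t,180,220,66,36,7),0,370); put(c,crop(t,265,170,55,44,6),468,190)
cv2.imwrite("pics/m1.png",c)
c=np.zeros((600,800,3),'u1')
put(c,crop(s,264,262,78,85,6),0,0); put(c,crop(s,232,212,34,66,5),475,0); put(c,crop(s,218,145,48,60,5),550,300)
cv2.imwrite("pics/m2.png",c)
E
```

```text
Traceback (most recent call last):
  File "mont.py", line 11, in put
    def put(c,a,x,y): c[y:y+a.shape[0],x:x+a.shape[1]]=a
                      ~^^^^^^^^^^^^^^^^^^^^^^^^^^^^^^^
ValueError: could not broadcast input array from shape (252,462,3) into shape (230,462,3)
```

```bash
python3 - <<'E'
from mont import *
t=cv2.imread("pics/top0.png"); s=cv2.imread("pics/side0.png")
c=np.zeros((600,800,3),'u1')
put(c,crop(t,348,203,60,52,7),0,0); put(c,crop(t,282,238,52,26,7),425,0); put(c,crop(t,180,220,66,32,7),0,370); put(c,crop(t,265,170,55,44,6),468,190)
cv2.imwrite("pics/m1.png",c)
c=np.zeros((600,800,3),'u1')
put(c,crop(s,264,262,78,85,6),0,0); put(c,crop(s,232,212,34,66,5),475,0); put(c,crop(s,218,145,48,54,5),550,330)
cv2.imwrite("pics/m2.png",c)
E
```

```text
(no output)
```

View pics/m1.png

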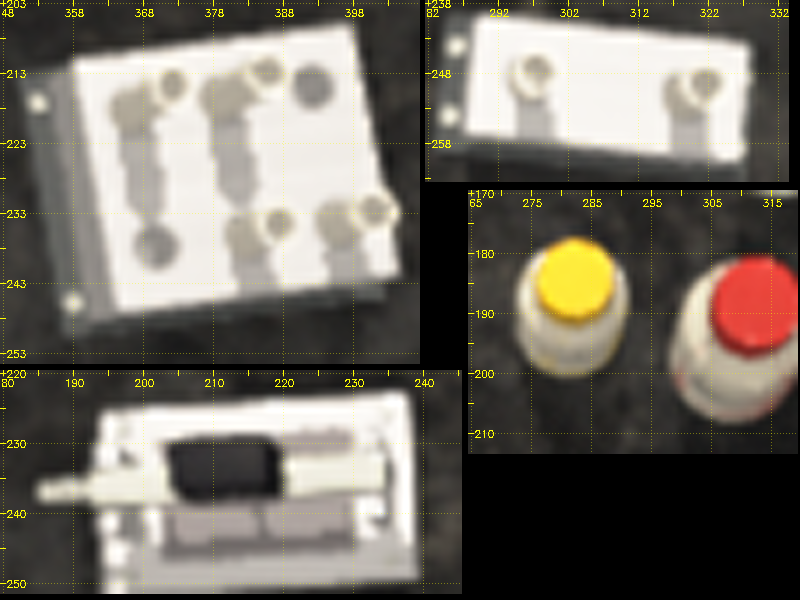

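View pics/m2.png

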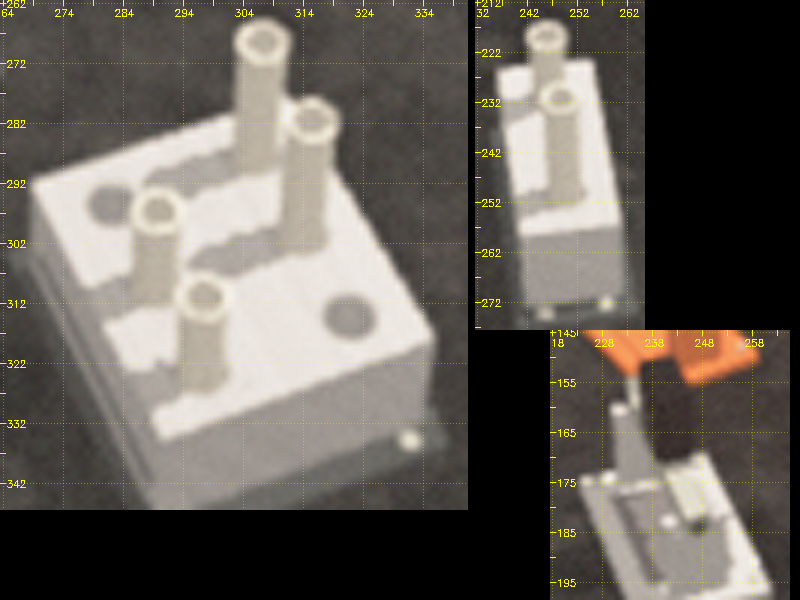

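```bash
cat > geo.py <<'E'
import numpy as np
from scipy.optimize import least_squares
from station import cams
C={n:cams.calibration(n) for n in("side","top")}
def proj(n,P):
    c=C[n];T=np.linalg.inv(c["pose"]);p=np.atleast_2d(P)@T[:3,:3].T+T[:3,3]
    return np.c_[c["cx"]+c["fx"]*p[:,0]/-p[:,2], c["cy"]+c["fy"]*p[:,1]/p[:,2]]
def ray(n,uv,z):
    c=C[n];d=c["pose"][:3,:3]@np.array([(uv[0]-c["cx"])/c["fx"],-(uv[1]-c["cy"])/c["fy"],-1]);o=c["pose"][:3,3]
    return o+d*(z-o[2])/d[2]
def place(q,P):
    c,s=np.cos(q[2]),np.sin(q[2]);P=np.array(P,float);return np.c_[P[:,:2]@np.array([[c,s],[-s,c]])+q[:2],P[:,2]]
def fit(obs,q0=(.4,0,0)):  # obs: list of (cam,uv,P)
    f=lambda q:np.concatenate([proj(n,place(q,[P]))[0]-uv for n,uv,P in obs])
    r=least_squares(f,q0,loss="soft_l1");return r.x,f(r.x).reshape(-1,2)
E
python3 - <<'E'
from geo import *
L=[(.027,.036,.115),(.027,0,.115),(.027,-.036,.055),(-.027,.036,.055),(-.027,0,.095),(-.027,-.036,.095)]
t=[(372.4,214.5),(385.8,212.8),(392.2,215.1),(369.9,237.8),(387.4,234.4),(401.1,232.5)]
s=[(307.5,268.5),(315.5,281.7),(321.7,314.3),(282.2,295.7),(290,296.8),(297.7,311.2)]
T=[("top",a,p) for a,p in zip(t,L)];S=[("side",a,p) for a,p in zip(s,L)]
for n,o in("top",T),("side",S),("both",T+S):
    q,r=fit(o);print(n,q.round(4),r.round(1).tolist())
for k in (0,1):
  zl,zr=(.095,.115) if k==0 else (.115,.095)
  T=[("top",(297.5,247.8),(0,.03,zl)),("top",(321.6,249.5),(0,-.03,zr))]
  S=[("side",(245.9,218.9),(0,.03,zl)),("side",(248.7,230.9),(0,-.03,zr))]
  for n,o in("top",T),("side",S),("both",T+S):
    q,r=fit(o);print("far short" if k==0 else "far long",n,q.round(4),r.round(1).tolist())
F=.012
for n,uv,z in[("barb",(184.9,236.6),.057),("barR",(234.4,234.2),.064)]: print(n,ray("top",uv,z))
E
```

```text
top [ 0.5265 -0.2703  0.1252] [[-0.2, 0.0], [0.1, -0.0], [0.1, -0.2], [0.0, 0.1], [0.1, -0.0], [-0.1, 0.1]]
side [ 0.5255 -0.2689  0.1272] [[-0.0, 0.1], [-0.0, 0.0], [0.1, -0.1], [0.0, -0.0], [-0.1, 0.0], [-0.0, -0.1]]
both [ 0.5258 -0.2695  0.1263] [[-0.5, 0.3], [-0.2, 0.2], [-0.2, 0.1], [-0.3, 0.3], [-0.2, 0.3], [-0.4, 0.4], [0.2, 0.3], [0.2, 0.2], [0.3, 0.1], [0.3, 0.1], [0.1, 0.2], [0.2, 0.1]]
far short top [ 0.4628 -0.0688 -0.104 ] [[-0.1, -0.0], [0.1, 0.0]]
far short side [ 0.4623 -0.0665 -0.1121] [[-0.0, -0.2], [0.0, 0.2]]
far short both [ 0.4625 -0.0679 -0.109 ] [[-0.4, 0.1], [-0.3, 0.2], [0.1, 0.2], [0.3, 0.6]]
far long top [ 0.4628 -0.0694 -0.0472] [[0.7, 0.0], [-0.7, -0.0]]
far long side [ 0.4654 -0.0535 -0.1293] [[-0.1, -10.7], [0.1, 2.3]]
far long both [ 0.4622 -0.069  -0.0901] [[0.6, -0.3], [-0.8, 0.7], [-0.4, -5.9], [0.9, 7.4]]
barb [0.50016191 0.25902833 0.057     ]
barR [0.50532676 0.12628878 0.064     ]
```

```bash
cat > act.py <<'E'
from station import *
import numpy as np
RACK=np.array([.5260,-.2696,.1263]); WASH=np.array([.4626,-.0677,-.109]); HEAD=np.array([.5031,.1827,.039])
def pt(q,x,y): c,s=np.cos(q[2]),np.sin(q[2]); return np.array([q[0]+c*x-s*y,q[1]+s*x+c*y])
def ori(psi,k=0):
    psi+=k*np.pi; c,s=np.cos(psi),np.sin(psi); return np.array([[-s,c,0],[c,s,0],[0,0,-1.]])
def P(xy,z): return np.array([xy[0],xy[1],z])
K=1
def insert(hole,ztop,zend,R,lim=4.):
    """lower to zend in steps, searching sideways when the foot sits on the rim"""
    offs=[(0,0)]+[(r*np.cos(a),r*np.sin(a)) for r in(.0012,.0024) for a in np.arange(0,6.2,np.pi/3)]
    i=0; robot.move_l(P(hole,ztop),R,vel=.1); robot.pause(.2); f0=read_wrist_force()
    z=ztop
    while z>zend+1e-6:
        zn=max(zend,z-(.004 if z>ztop-.03 else .012)); robot.move_l(P(hole+np.array(offs[i]),zn),R,vel=.04)
        f=read_wrist_force()-f0
        if f[2]>lim and zn>zend+.006:
            print("rim",zn,f.round(1),offs[i]); i+=1
            if i>=len(offs): return None
            robot.move_l(P(hole+np.array(offs[i]),ztop),R,vel=.05); z=ztop; continue
        z=zn
    robot.pause(.2); f=read_wrist_force()-f0; print("in",read_tool_pos().round(4),f.round(1),offs[i],read_finger_gap(),read_time())
    return hole+np.array(offs[i])
E
python3 - <<'E'
from act import *
w=pt(WASH,0,-.03)
for k in(0,1): print(k,ik(P(w,.2),ori(.126,k)),ik(P(HEAD[:2],.2),ori(.039,k)),ik(P(pt(RACK,-.027,0),.2),ori(.126,k)))
print(read_orientation().round(2),w,pt(RACK,.027,-.036),pt(RACK,-.027,.036))
E
```

```text
0 [-2.63535254e-01 -3.39175907e-01  1.88961033e+00 -4.44089210e-16
  1.59115823e+00 -3.89535254e-01] [ 3.00680397e-01 -1.85742138e-01  1.76562980e+00 -4.44089210e-16
  1.56170499e+00  2.61680397e-01] [-5.45261290e-01 -1.09805556e-01  1.69799230e+00 -4.44089210e-16
  1.55340591e+00 -6.71261290e-01]
1 [-2.63535254e-01 -3.39175907e-01  1.88961033e+00 -4.44089210e-16
  1.59115823e+00  2.75205740e+00] [ 3.00680397e-01 -1.85742138e-01  1.76562980e+00 -4.44089210e-16
  1.56170499e+00 -2.87991226e+00] [-5.45261290e-01 -1.09805556e-01  1.69799230e+00 -4.44089210e-16
  1.55340591e+00  2.47033136e+00]
[[-0.92  0.39 -0.  ]
 [ 0.39  0.92 -0.  ]
 [ 0.   -0.   -1.  ]] [ 0.45933647 -0.09752196] [ 0.55731966 -0.30191221] [ 0.49468034 -0.23728779]
```

Possible mix-ups (top-camera pixels): 
- Tubes: wash block (297,248) and (322,249), rack tubes (372–401, 212–235), blue-rack tubes (190–230, 150–170).
- Stand: silver (218,238) or orange (145,227).

I choose the two tubes in the silver wash block and the silver stand. The close crops (m1/m2) confirm this: the fit puts the short tube on the far (+y) side and the long one on the near side.

```bash
python3 - <<'E'
from act import *
w=pt(WASH,0,-.03); h=pt(RACK,.027,-.036); R=ori(.126)
jaws.gripper_to(.04,12)
robot.movep(P(w,.2),R); print(read_time())
robot.move_l(P(w,.079),R,vel=.12); f0=read_wrist_force()
jaws.gripper_to(0,12); print("gap",read_finger_gap(),read_grasp_force(),(read_wrist_force()-f0).round(1),read_time())
robot.move_l(P(w,.205),R,vel=.15); print("gap",read_finger_gap(),(read_wrist_force()-f0).round(1))
robot.move_l(P(h,.205),R,vel=.2)
robot.move_l(P(h,.135),R,vel=.15)
print(read_time())
import cv2
for n in("top","side"): cv2.imwrite(f"pics/pre_{n}.png",cams.read_camera(n)[:,:,::-1])
E
python3 - <<'E'
from mont import *
t=cv2.imread("pics/pre_top.png"); s=cv2.imread("pics/pre_side.png")
c=np.zeros((600,800,3),'u1')
put(c,crop(t,340,190,66,70,6),0,0); put(c,crop(s,272,240,64,95,6),410,0)
cv2.imwrite("pics/m3.png",c)
E
```

```text
4.6167
gap 0.015767036050442666 11.998109221458435 [-0.6  0.6  0.1] 6.2917
gap 0.015502878671921802 [-0.   0.2 -1.4]
9.1833
```

View pics/m3.png

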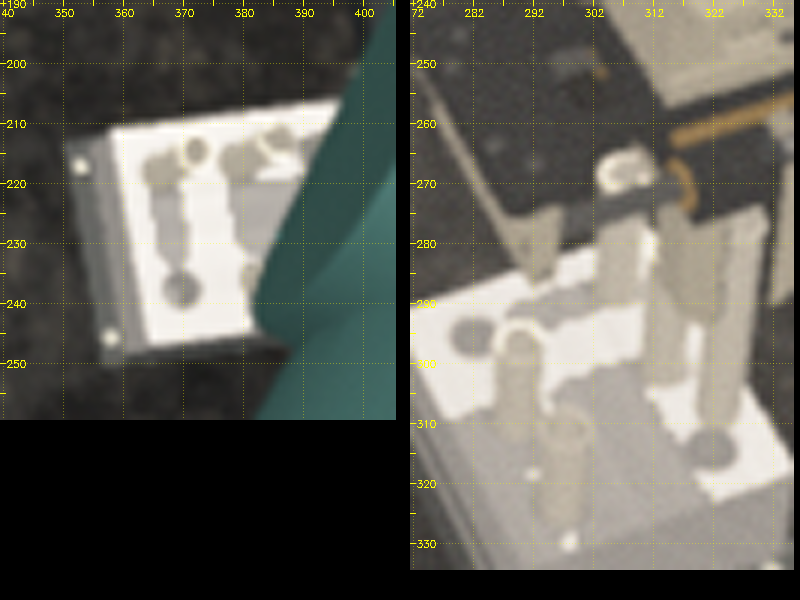

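The side view shows the held long tube with its foot (~323,308) just above the free long hole (322,314). Nothing else has moved, so I'll insert it.

```bash
python3 - <<'E'
from act import *
from geo import proj
h=pt(RACK,.027,-.036); R=ori(.126)
print(proj("side",P(h,.071)),proj("side",P(h,.055)))
r=insert(h,.123,.0795,R)
if r is not None:
    jaws.gripper_to(.036); robot.move_l(P(r,.2),R,vel=.2)
    print(read_time())
E
```

```text
[[322.68317346 309.65921139]] [[322.12602481 314.48642352]]
in [ 0.5572 -0.3019  0.0793] [-0.7 -0.5 -0.1] (0, 0) 0.015657548489391007 12.3833
13.7083
```

```bash
python3 - <<'E'
from act import *
w=pt(WASH,0,.03); h=pt(RACK,-.027,.036); R=ori(.126)
robot.movep(P(w,.2),R)
robot.move_l(P(w,.062),R,vel=.12); f0=read_wrist_force()
jaws.gripper_to(0,12); print("gap",read_finger_gap(),(read_wrist_force()-f0).round(1))
robot.move_l(P(w,.190),R,vel=.15)
robot.move_l(P(h,.190),R,vel=.2)
r=insert(h,.106,.0625,R)
if r is not None:
    jaws.gripper_to(.036); robot.move_l(P(r,.2),R,vel=.2)
    robot.movep(P(HEAD[:2],.24),ori(HEAD[2]))
    import cv2
    for n in("top","side"): cv2.imwrite(f"pics/post_{n}.png",cams.read_camera(n)[:,:,::-1])
    print(read_time())
E
python3 - <<'E'
from mont import *
t=cv2.imread("pics/post_top.png"); s=cv2.imread("pics/post_side.png")
c=np.zeros((600,800,3),'u1')
put(c,crop(t,340,195,70,64,6),0,0); put(c,crop(s,272,255,58,85,6),430,0)
cv2.imwrite("pics/m4.png",c)
E
```

```text
gap 0.015769563719125024 [ 1.6 -1.5  2.4]
in [ 0.4946 -0.2373  0.0624] [-0.3  0.2 -0.7] (0, 0) 0.015441541496272988 22.5417
25.6167
```

View pics/m4.png

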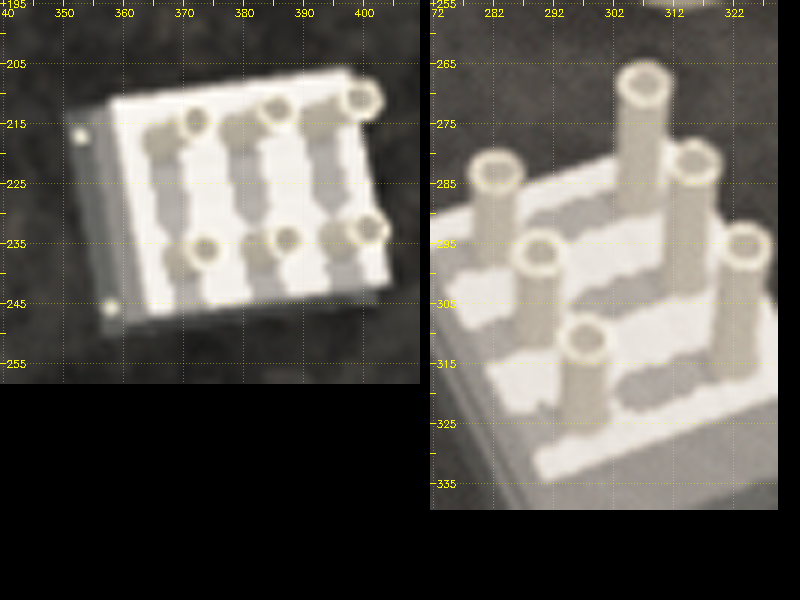

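Both tubes are down: the mouths line up with their rows, with the short stray at top (374,236) and the long one at top (400,211). Next is the head.

```bash
python3 - <<'E'
from act import *
import cv2
R=ori(HEAD[2]); R2=ori(RACK[2]); h=HEAD[:2]; g=pt(RACK,-.027,0)
jaws.gripper_to(.05,40)
robot.move_l(P(h,.077),R,vel=.12); f0=read_wrist_force()
jaws.gripper_to(0,40); robot.pause(.2); print("gap",read_finger_gap(),read_grasp_force(),(read_wrist_force()-f0).round(1),read_time())
robot.move_l(P(h,.12),R,vel=.06)
robot.move_l(P(h,.220),R,vel=.12); robot.pause(.2); print((read_wrist_force()-f0).round(1),read_finger_gap())
robot.move_l(P(g,.220),R2,vel=.15)
robot.move_l(P(g,.077+.130-.022),R2,vel=.08); robot.pause(.3)
for n in("top","side"): cv2.imwrite(f"pics/hov_{n}.png",cams.read_camera(n)[:,:,::-1])
print(read_time(),read_finger_gap(),read_tool_pos())
from mont import *
t=cv2.imread("pics/hov_top.png"); s=cv2.imread("pics/hov_side.png")
c=np.zeros((600,800,3),'u1')
put(c,crop(t,335,190,75,70,5),0,0); put(c,crop(s,262,240,60,85,7),379,0)
cv2.imwrite("pics/m5.png",c)
from geo import proj
for y in(.036,0,-.036):
    q=pt(RACK,-.027,y); print(y,proj("side",P(q,.130)).round(1),proj("side",P(q,.095)).round(1))
E
```

```text
gap 0.021852099884417945 39.890313148498535 [-0.3 -0.5  0.4] 28.3833
[-0.1 -0.6 -2. ] 0.02202183938518439
34.6083 0.021679310472624582 [ 0.49926223 -0.27305351  0.18520058]
0.036 [[283.1 272.1]] [[282.8 283.5]]
0 [[290.7 285.7]] [[290.2 297.1]]
-0.036 [[298.7 300. ]] [[298.  311.4]]
```

View pics/m5.png

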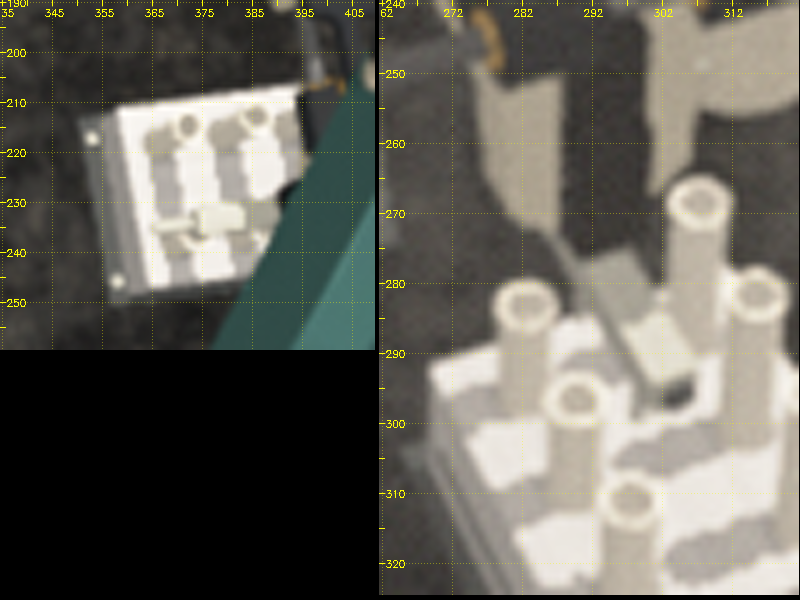

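```bash
python3 - <<'E'
from act import *
from geo import proj,ray
o=.130
H=np.array([*pt(RACK,-.027,0),RACK[2]])
for n in("side","top"):
  for nm,x,y,z in[("end top L",-.007,-.056,.042),("end top R",.007,-.056,.042),("end bot L",-.007,-.056,.028),("end bot R",.007,-.056,.028),("nozA base",0,-.036,.028),("nozA tip",0,-.036,0),("nozB tip",0,0,0),("nozC tip",0,.036,0),("barb tip",0,.076,.035),("y+end topL",-.007,.056,.042),("y+ end top R",.007,.056,.042)]:
    print(n,nm,proj(n,P(pt(H,x,y),o+z))[0].round(1))
# observed barb tip & end of bar in top crop
for uv in[((152-2.5)/5+335,190+(224-2.5)/5),((196-2.5)/5+335,190+(219-2.5)/5)]: print(uv,ray("top",uv,o+.035))
E
python3 - <<'E'
from mont import *
t=cv2.imread("pics/hov_top.png"); s=cv2.imread("pics/hov_side.png")
c=np.zeros((600,800,3),'u1')
put(c,crop(t,360,222,40,30,9),0,0); put(c,crop(s,276,258,42,50,10),370,0)
cv2.imwrite("pics/m6.png",c)
E
```

```text
side end top L [300.7 295.3]
side end top R [307.9 292.8]
side end bot L [300.4 300.2]
side end bot R [307.5 297.7]
side nozA base [299.2 290.6]
side nozA tip [298.7 300. ]
side nozB tip [290.7 285.7]
side nozC tip [283.1 272.1]
side barb tip [275.2 245.7]
side y+end topL [275.8 251.4]
side y+ end top R [282.6 249.3]
top end top L [420.2 230.7]
top end top R [419.1 225. ]
top end bot L [418.  231.4]
top end bot R [416.9 225.8]
top nozA base [409.4 229.6]
top nozA tip [405.5 231.1]
top nozB tip [391.4 233. ]
top nozC tip [377.3 234.8]
top barb tip [365.1 235.2]
top y+end topL [374.5 236.7]
top y+ end top R [373.5 230.9]
(364.9, 234.3) [ 0.49187128 -0.19732533  0.165     ]
(373.7, 233.3) [ 0.49422501 -0.21876704  0.165     ]
```

View pics/m6.png

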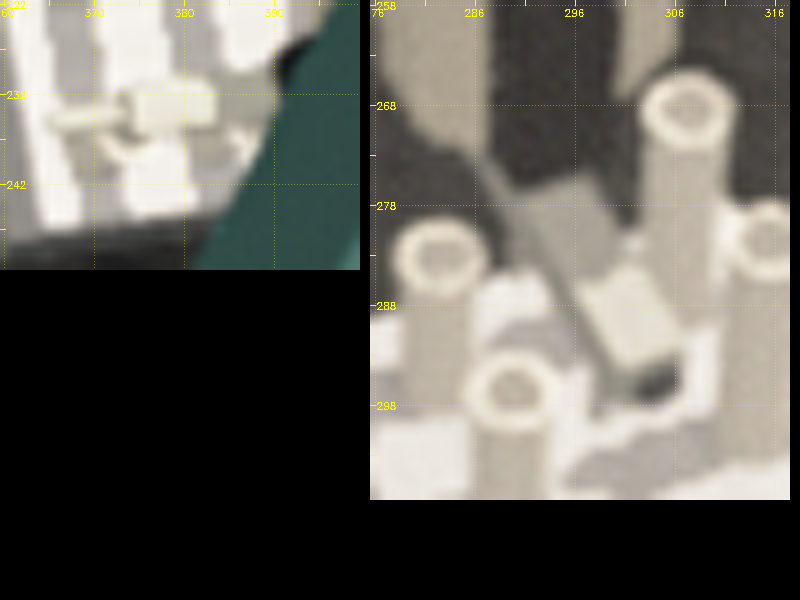

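The held head matches the predicted outline: barb tip at top (365,234.6) against a predicted (365,235), and bar end at side (300.7,294.7) against (300.7,295.3). That is within about 1.5 mm, so I'll lower it to 10 mm above the mouths.

```bash
python3 - <<'E'
from act import *
g=pt(RACK,-.027,0)
robot.move_l(P(g,.160),ori(RACK[2]),vel=.04); robot.pause(.8)
print(read_tool_pos(),read_finger_gap(),read_grasp_force(),read_wrist_force(),np.abs(read_joint_velocities()).max(),read_time())
print(job.job_done())
E
```

```text
[ 0.49920349 -0.27299901  0.15998809] 0.021739491536826066 39.88880395889282 [ 0.05322024  0.82298107 -1.48534026] 0.001871969475209279 36.1833
the job is handed in; nothing more can be done
None
```

The job is handed in at 36 s: both stray tubes are seated in their own rows, and the dosing head is held still over the short tubes with its nozzles about 10 mm above the mouths; the judge returned no verdict.

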